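# Open the green glass shaker

### The job

The square green glass shaker on the white grill shelf needs opening for a refill, but its screw lid is tight, so the glass must be kept from spinning. Gently lower the shaker, lid still on, fully down into the square well in the shelf, unscrew the lid (anticlockwise seen from above) until its thread lets go, then lift it straight off and finish while still holding it level, a finger's breadth or two above the open mouth, with the glass left standing in the well. Leave everything else on the shelf and cart where it is.

Things in the scene. Friction and masses are not known exactly. Their poses are not given: they have to be found in the camera images.
- jar: the shaker's glass: square green jar, 56 x 56 mm, 138 mm tall to its rim, about 0.55 kg. Origin: centre of its underside; z up, x and y square to its flat sides (any quarter turn fits the well). Foot tapers over the lowest 9 mm to 48 mm wide; from 98 mm up the shoulder narrows to a 36 mm round neck. With its lid screwed on it is 143 mm tall; it can be lifted by the lid. Starts on the shelf's top
- lid: the shaker's screw lid, a separate part: round ribbed steel, flat perforated top, 52 mm across, 30 mm tall, 0.07 kg. Origin: centre of the skirt's underside, z up; screwed on, it lies 113 mm above the jar's underside. Tight: about 0.6 N m at first, so grip with 40 N or more; an unbraced jar just turns along. Two inner lugs, on its +x and -x, run under ridges of the neck
- jar_mouth (a point): centre of the jar's mouth at its rim, 138 mm above the jar's underside. Thread: the lid lets go when its x axis is 2.47 rad anticlockwise of the jar's x (starts at 0.36 to 0.80, so 1.7 to 2.1 rad to turn); at 2.80, kept down, its lugs meet a stop. The lid can be turned at constant height (left free it rises 3 mm). Let go, it lifts straight off; before that a pull just lifts the jar
- well_floor (a point): centre of the floor of the square well in the shelf, 6 mm above the cart top, z up, x and y square to the well's sides: 61 x 61 mm opening, 26 mm deep, so 2.5 mm play on each side of the jar
- shelf: white HDPE board lying on the cart, 250 x 700 x 32 mm (x, y, z), fixed, origin in the centre of its underside. Its square well is centred 20 mm to -x of the origin; a round well with the basting cup is at y +115 mm
- skewer_block: bystander: wooden block 50 x 85 x 60 mm with steel skewers standing in it, 128 mm tall in all; origin under its centre. On the shelf; it, the jar and the ash bucket trade places
- ash_bucket: bystander: small dark steel ash bucket, 96 mm across, with hinged lid and knob, 111 mm tall; origin under its centre. On the shelf
- basting_cup: bystander: stainless basting cup, 64 mm across, 85 mm tall, standing in the shelf's round well; origin under its centre
- scraper: bystander: black plastic scraper, 215 mm long, 58 mm wide, 18 mm thick, lying along the far edge of the shelf; origin under its middle
- baste_brush: bystander: basting brush, 240 mm long, lying on the cart to the right of the shelf; origin under its middle
- pepper_mill: bystander: turned wooden pepper mill, 60 mm across, 155 mm tall, standing on the cart to the left of the shelf; origin under its centre
Not all that is in view belongs to the job. Leave any red look-alike of the lid alone.

How it is judged:
On the way, in this order (a step that is already met when the one before it is completed fails the run):
1. the shaker stands fully down in the square well with its lid still screwed on (horizontal distance between jar and well_floor below 0.006 m and z of jar in the frame of well_floor below 0.003 m and angle between jar's own z axis and vertical below 0.06 rad and z of lid in the frame of jar below 0.12 m), for 0.2 s.
2. the lid's thread has let go and the lid is coming up, the glass still down in the well (z of lid in the frame of jar above 0.126 m and z of jar in the frame of well_floor below 0.004 m and horizontal distance between lid and jar below 0.02 m), for 0.1 s.
At the end, for the whole second after the job is handed in: Jar upright (0.06 rad) on the well's floor: within 6 mm of its centre, at most 3 mm above. Lid gripped (over 2 N), level within 0.2 rad, at rest, not touching the jar, its skirt's underside 3 to 45 mm above the rim and within 15 mm of the mouth's axis (horizontal distance between jar and well_floor below 0.006 m and z of jar in the frame of well_floor below 0.003 m and angle between jar's own z axis and vertical below 0.06 rad and z of lid in the frame of jar_mouth between 0.003 and 0.045 m and horizontal distance between lid and jar_mouth below 0.015 m and angle between lid's own z axis and vertical below 0.2 rad and contact force between the fingers and lid above 2 N and contact force between lid and jar below 0.05 N and linear speed of each of lid, jar below 0.03 m/s); the arm keeps its last pose, push and grip.
It fails at once if the shaker is dropped into the well instead of being lowered (falls faster than 0.4 m/s within its last 3 cm) (horizontal distance between jar and well_floor below 0.012 m and z of jar in the frame of well_floor below 0.03 m and linear speed of jar above 0.4 m/s).
It fails at once if the shaker is slammed or rammed onto the shelf (more than 90 N) (contact force between jar and shelf above 90 N).
It fails at once if the shaker is knocked over (angle between jar's own z axis and vertical above 0.6 rad).
It fails at once if a bystander is moved by more than 3 cm (distance of any of skewer_block, ash_bucket, basting_cup, scraper, baste_brush, pepper_mill from where it was at the start of the episode above 0.03 m).
It also fails if it takes over 48 s, if anything falls off the work surface, if the arm or the gripper's body presses on something with over 40 N, if the wrist force passes 120 N, or if a joint passes its speed limit or range.

### The arm

A 7-joint arm with a two-finger parallel gripper is mounted at the origin on the work surface. World frame = base frame: x ahead of the robot, y to its left, z up, the work surface at z = 0. Lengths are in m, angles in rad, forces in N, time in s.
With the tool pointing down it reaches from about 0.425 to 0.875 m from the base axis. Payload 4.7 kg.
Tool frame: the origin (TCP) lies at the very end of the fingers, on their centre line; the grasp point (between the pads) lies 19 mm behind it; z points along the fingers, y is the line along which they close (so a half turn about z gives the same grasp; the last joint's range is limited). The gripper opens to 87 mm and grips with 3 to 60 N. Pads are 19 mm wide; open, the fingers measure 117 mm over their backs; the gripper's body (75 mm by 190 mm) begins 51 mm behind the grasp point.
Start: joints at [-1.159, 0.321, -0.07, 1.45, 0.023, 1.371, -0.057], TCP at [0.252, 0.599, 0.223] pointing down, gripper open.
Joint ranges: [-2.86, 2.86], [-0.3, 2.09], [-1.38, 1.24], [0.06, 2.45], [-1.56, 4.7], [0.09, 2.05], [-2.69, 2.69]. Speed limits (rad/s): [2.57, 2.57, 3.14, 3.14, 3.14, 3.14, 3.14].

### API

Orientations are given as a rotation vector (axis times angle).
In Python, from bench import ctrl, imaging, ticket gives the robot as it stands.
- The arm moves only by the tool jog_arm, never from a script. Its argument "rows" is text: rows parted by semicolons, each of 7 numbers parted by spaces: the shift along the tool's x, y, z in cm, then the turn, a rotation vector about the tool's x, y, z in rad, then the closure, from -1 (fully open) to 1 (shut), so that 0 is half open. A call has 1 to 5 rows; each row shifts and turns the commanded pose from where the row before left it, along the tool's axes as they then stand; what a row does not reach is not made up. A row lasts 1/8 s, in which the tool goes at most 62.5 mm and 10.7 degrees, less where a joint would pass 70% of its speed; a pose out of reach is approached as far as the arm can. A call with a gripper value outside its range is refused whole. The fingers move at their own pace and stop on an object; "force" is the grip in N (left out, the last holds). Time passes only in rows, so rows that do not move let the fingers close. It gives the time, the measured TCP pose, the force, the opening and the grip force at its end, in the units of the state.
- ctrl.get_state(): the state, without advancing time (a new reading comes with each control period).
- imaging.get_image(name): name is "scene" or "top" or "wrist"; returns a dict with "img" (400x640x3 uint8, blue, green, red), "vertical_fov" (degrees; the focal length in pixels is half the picture's height over the tangent of half this angle, whatever the lens; pixels are square), "cx", "cy" (the principal point, pixels), "k1" (the pictures are not rectified: a ray, as slopes to the right and down, at radius r is drawn at 1 + k1 r^2 times it, then the intrinsics apply), "origin" and "orientation" of the camera in the world. Camera axes: x right, y down, z forward; pixel columns grow to the right and rows downward; lengths in m; the calibration is good to about 2 mm. A picture is of the moment at which its call begins. There is no depth.
- ticket.close_job(): hands the job in; it is judged then, once.
The state is a dict: "time": time; "joint_positions": joint angles; "qd": joint speeds; "joint_torque": joint torques, N m; "position": TCP position; "tool_rot": TCP orientation; "ft_force": force on the tool from outside, world axes, zero at the start; "torque": the same for the moment, N m; "grip_width": opening from 0.0 (shut) to 1.0 (fully open); "grip_force": force on a finger pad.
Only numpy, scipy, OpenCV 4.12 (cv2) and the standard library are available. Lean on these libraries where they do the work, as an engineer would, in place of code of your own. Each camera call takes 0.05 s, during which the arm holds its last target. There are 200 camera calls.

## Working session

There is one attempt and no reset: what is moved stays moved. The work goes in short steps, Python scripts to look and compute and a tool call to move; the robot and the scene stay as the last step left them, time stands still between calls to the robot, and variables do not carry over. Pictures are saved under pics/ and viewed, at most 12 in all, crops included, and the job is handed in when it is done.

Besides the shell and the picture viewer there is one more tool, called as name(argument=value, ...) on one line, values as JSON. jog_arm: Moves the arm, as the interface text tells. Its arguments: {"type":"object","properties":{"rows":{"type":"string"},"force":{"type":"number"}},"required":["rows"]}

```bash
mkdir -p pics
cat > h.py <<'E'
import numpy as np, cv2
from scipy.spatial.transform import Rotation as R
from bench import ctrl, imaging, ticket
def cam(c):
    f=200/np.tan(np.radians(c["vertical_fov"])/2); o=np.array(c["orientation"],float)
    return f,np.array(c["origin"],float),(o if o.shape==(3,3) else R.from_rotvec(o).as_matrix())
def ray(c,u,v):
    f,p,M=cam(c); d=np.array([(u-c["cx"])/f,(v-c["cy"])/f]); s=d.copy()
    for _ in range(20): s=d/(1+c["k1"]*(s@s))
    return p,M@np.r_[s,1]
def atz(c,u,v,z):
    p,d=ray(c,u,v); return p+d*(z-p[2])/d[2]
def proj(c,P):
    f,p,M=cam(c); q=(np.atleast_2d(P)-p)@M; s=q[:,:2]/q[:,2:]
    s=s*(1+c["k1"]*(s**2).sum(1,keepdims=True)); return s*f+[c["cx"],c["cy"]]
def snap(n,tag):
    c=imaging.get_image(n); cv2.imwrite(f"pics/{tag}.png",c["img"]); import pickle; pickle.dump(c,open(f"pics/{tag}.pkl","wb")); return c
def load(t):
    import pickle; return pickle.load(open(f"pics/{t}.pkl","rb"))
E
python3 - <<'E'
from h import *
for n in ["scene","top","wrist"]:
    c=snap(n,n+"0"); print(n,{k:v for k,v in c.items() if k!="img"})
print(ctrl.get_state())
E
```

```text
scene {'vertical_fov': 51.592571657077755, 'cx': 315.66489156980134, 'cy': 194.68125476286656, 'k1': 0.004757744712320681, 'origin': array([1.00824297, 0.80603316, 1.1586253 ]), 'orientation': array([-0.73662522, -2.67672017,  1.04453936])}
top {'vertical_fov': 53.520840298106336, 'cx': 317.42066196006505, 'cy': 201.6056955665354, 'k1': -0.03176016180800551, 'origin': array([ 0.33312901, -0.01755787,  1.28798209]), 'orientation': array([-2.13954882,  2.0846183 , -0.19488995])}
wrist {'vertical_fov': 62.1208463835329, 'cx': 325.7849222475554, 'cy': 192.20824192086178, 'k1': -0.05067745919024315, 'origin': array([0.17817056, 0.62976131, 0.38314007]), 'orientation': array([2.40506726, 1.59835728, 0.23234552])}
{'time': 0.15, 'joint_positions': array([-1.15886633,  0.32163887, -0.07008594,  1.45139053,  0.02260538,
        1.37077196, -0.05689996]), 'qd': array([-0.00112624, -0.00266505, -0.0001081 , -0.00453533,  0.00074875,
       -0.000501  ,  0.00094349]), 'joint_torque': array([ 9.44499288e-05, -4.91796935e+01, -4.04462535e-01, -3.12875390e+01,
       -6.39532926e-02,  4.05555416e-02,  1.09748867e-04]), 'position': array([0.25170809, 0.59884469, 0.22172389]), 'tool_rot': array([-6.20718030e-01, -3.07946405e+00,  2.21328721e-03]), 'ft_force': array([0.35055012, 0.06357018, 0.56019162]), 'torque': array([0.00540309, 0.06691063, 0.03068848]), 'grip_force': 0.0, 'grip_width': 1.0007382396794786}
```

View pics/top0.png

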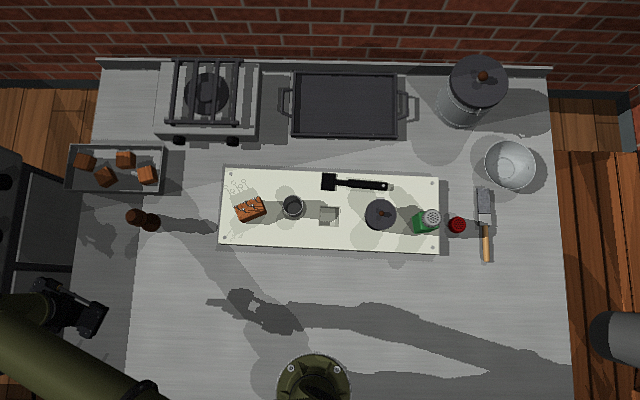

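View pics/scene0.png

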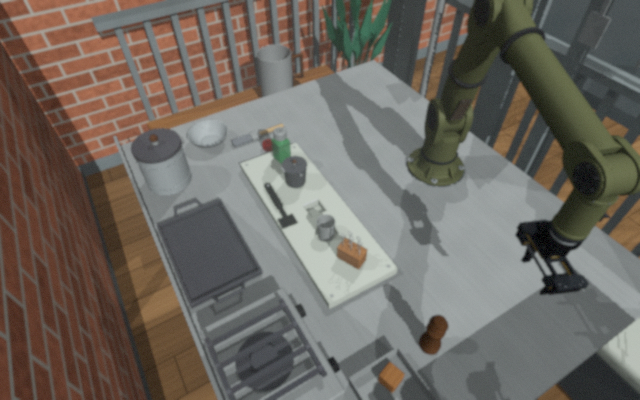

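The top picture shows the well at (328,215), the ash bucket at (380,215), and the cup in its round well at (292,207). There are two candidates for the lid:
- The steel perforated lid on the green square jar at (427,220).
- A red round look-alike at (457,225), lying off the shelf.

The green jar with the steel lid on the shelf fits the description. I'll confirm it in an enlarged crop.

Run:
```python
from h import *
c=load("top0"); s=load("scene0")
a=cv2.resize(c["img"][185:260,305:475],None,fx=4.6,fy=4.6,interpolation=cv2.INTER_CUBIC)
b=cv2.resize(s["img"][120:220,240:350],None,fx=2.3,fy=2.3,interpolation=cv2.INTER_CUBIC)
o=np.zeros((a.shape[0]+b.shape[0],a.shape[1],3),np.uint8); o[:a.shape[0]]=a; o[a.shape[0]:,:b.shape[1]]=b
cv2.imwrite("pics/crop1.png",o); print(o.shape)
for n,u,v,z in [("lid",431,216,.175),("bucket",380,213,.14),("well",328,215,.032),("cup",292,205,.1)]: print(n,atz(c,u,v,z))
# shelf corners (white mask)
for u,v in [(222,167),(438,178),(441,254),(218,245)]: print(atz(c,u,v,.032))
```

```text
(575, 782, 3)
lid [ 0.52114623 -0.32387702  0.175     ]
bucket [ 0.53225572 -0.18408382  0.14      ]
well [ 0.54029824 -0.03312379  0.032     ]
cup [0.55719911 0.07819194 0.1       ]
[0.69183993 0.32011587 0.032     ]
[ 0.67171048 -0.38982866  0.032     ]
[ 0.42484292 -0.39145826  0.032     ]
[0.43487176 0.31384658 0.032     ]
```

View pics/crop1.png

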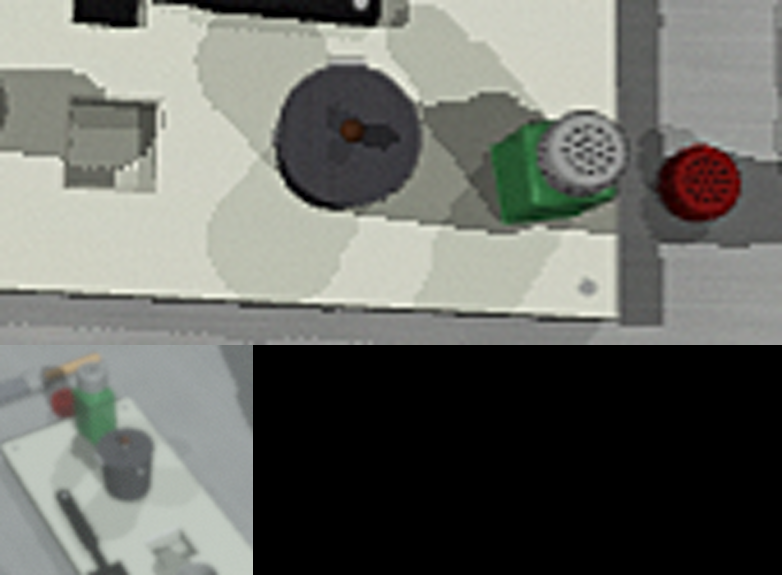

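The crop confirms it: the square green jar with the steel perforated lid stands on the shelf, and the red one is off the shelf. Next I'll move above the jar for a wrist view.

```bash
cat >> h.py <<'E'
def plan(targets, step=.05, rot=.15, g=-1, pose=None):
    """targets: (x,y,z,yaw of tool y [None=keep]); prints rows, tool down"""
    if pose is None:
        s=ctrl.get_state(); p=np.array(s["position"]); M=R.from_rotvec(s["tool_rot"])
    else: p,M=np.array(pose[0]),R.from_rotvec(pose[1])
    out=[]
    for x,y,z,w in targets:
        m=M.as_matrix(); w0=np.arctan2(m[1,1],m[0,1])
        w=w0 if w is None else w
        T=R.from_matrix(np.array([[-np.sin(w),np.cos(w),0],[np.cos(w),np.sin(w),0],[0,0,-1]]).T).as_matrix() if 0 else np.array([[-np.sin(w),np.cos(w),0],[np.cos(w),np.sin(w),0],[0,0,-1]])
        rv=(M.inv()*R.from_matrix(T)).as_rotvec(); d=np.array([x,y,z])-p
        n=max(1,int(np.ceil(max(np.linalg.norm(d)/step,np.linalg.norm(rv)/rot))))
        for i in range(n):
            l=np.round(M.inv().apply(d/n)*100,2); q=np.round(rv/n,3)
            out.append(" ".join(f"{v:g}" for v in [*l,*q,g])); M=M*R.from_rotvec(rv/n)
        p=np.array([x,y,z])
    for i in range(0,len(out),5): print("; ".join(out[i:i+5]))
E
python3 - <<'E'
from h import *
m=R.from_rotvec(ctrl.get_state()["tool_rot"]).as_matrix(); print(m.round(3), np.arctan2(m[1,1],m[0,1]))
f,p,M=cam(load("wrist0")); print((m.T@M).round(3), m.T@(p-ctrl.get_state()["position"]))
plan([(.30,.55,.33,None),(.5,.15,.33,.3),(.53,-.28,.33,-.5)],step=.058,rot=.17)
E
```

```text
[[-0.922  0.387 -0.   ]
 [ 0.387  0.922 -0.001]
 [-0.    -0.001 -1.   ]] 1.172992779786813
[[-0.    -0.958 -0.288]
 [ 1.     0.    -0.001]
 [ 0.001 -0.288  0.958]] [ 0.07975774 -0.00021466 -0.1614232 ]
-2.12 -0.88 -3.61 -0 0 0 -1; -2.11 -0.88 -3.61 -0 0 0 -1; -2.11 -0.88 -3.61 -0 0 0 -1; -4.24 -3.64 0 0 0 0.109 -1; -4.61 -3.16 0 0 0 0.109 -1
-4.93 -2.64 0 0 0 0.109 -1; -5.19 -2.08 0 0 0 0.109 -1; -5.38 -1.51 0 0 0 0.109 -1; -5.52 -0.91 0 0 0 0.109 -1; -5.58 -0.31 0 0 0 0.109 -1
-5.58 0.3 0 0 0 0.109 -1; -5.25 -1.23 -0 0 -0 0.1 -1; -5.34 -0.7 -0 0 -0 0.1 -1; -5.39 -0.16 -0 0 -0 0.1 -1; -5.38 0.38 -0 0 -0 0.1 -1
-5.31 0.91 -0 0 -0 0.1 -1; -5.19 1.44 -0 0 -0 0.1 -1; -5.02 1.95 0 0 -0 0.1 -1; -4.8 2.44 0 0 -0 0.1 -1
```

jog_arm(rows="-2.1 -0.9 -3.6 0 0 0 -1; -2.1 -0.9 -3.6 0 0 0 -1; -2.1 -0.9 -3.6 0 0 0 -1; -4.2 -3.6 0 0 0 0.11 -1; -4.6 -3.2 0 0 0 0.11 -1", force=50)

```text
time: 0.78
position: [0.3494, 0.449, 0.3306]
tool_rot: [0.959, 2.991, 0.001]
ft_force: [1.9, 1.3, -0.3]
grip_width: 0.996
grip_force: 0.0
```

jog_arm(rows="-4.9 -2.6 0 0 0 0.11 -1; -5.2 -2.1 0 0 0 0.11 -1; -5.4 -1.5 0 0 0 0.11 -1; -5.5 -0.9 0 0 0 0.11 -1; -5.6 -0.3 0 0 0 0.11 -1")

```text
time: 1.4
position: [0.4737, 0.1982, 0.3305]
tool_rot: [-1.736, -2.618, -0.0]
ft_force: [1.2, -0.4, 0.0]
grip_width: 1.002
grip_force: 0.0
```

jog_arm(rows="-5.6 0.3 0 0 0 0.11 -1; -5.2 -1.2 0 0 0 0.1 -1; -5.3 -0.7 0 0 0 0.1 -1; -5.4 -0.2 0 0 0 0.1 -1; -5.4 0.4 0 0 0 0.1 -1")

```text
time: 2.02
position: [0.5112, -0.0667, 0.3305]
tool_rot: [-2.34, -2.096, -0.001]
ft_force: [0.9, -0.2, 0.7]
grip_width: 0.998
grip_force: 0.0
```

jog_arm(rows="-5.3 0.9 0 0 0 0.1 -1; -5.2 1.4 0 0 0 0.1 -1; -5 2 0 0 0 0.1 -1; -4.8 2.4 0 0 0 0.1 -1; 0 0 0 0 0 0 -1")

```text
time: 2.65
position: [0.5226, -0.285, 0.33]
tool_rot: [2.713, 1.58, -0.005]
ft_force: [0.3, -0.2, -0.3]
grip_width: 1.0
grip_force: 0.0
```

Run:
```python
from h import *
c=snap("wrist","w1"); s=ctrl.get_state(); print(s["time"],s["position"],s["tool_rot"],s["joint_positions"])
print(proj(c,[[.521,-.324,.175],[.54,-.033,.032]]))
```

```text
2.7 [ 0.52368619 -0.28176954  0.32996911] [-2.71071078e+00 -1.58751861e+00  2.60125858e-03] [-0.20394729  0.20885723  0.78188043  1.44127019 -0.14527667  1.55221151
  0.05861043]
[[343.96484969 208.88876966]
 [237.18822339 -32.5966877 ]]
```

View pics/w1.png

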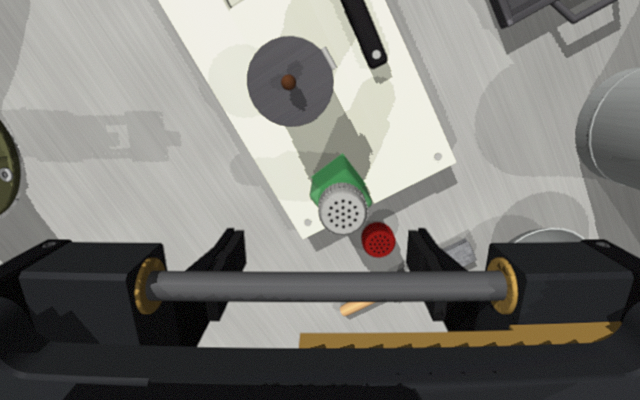

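Lid centre is at (343,211) in the wrist view, the green shoulder lies above it at (340,180), and the red one is at (379,240). I'll take one view of the well before returning to grasp.

jog_arm(rows="5.2 2.9 0 0 0 0 -1; 5.2 2.9 0 0 0 0 -1; 5.2 2.9 0 0 0 0 -1; 5.2 2.9 0 0 0 0 -1; 0 0 0 0 0 0 -1")

```text
time: 3.32
position: [0.7309, -0.1454, 0.326]
tool_rot: [-2.693, -1.607, 0.002]
ft_force: [-0.5, -0.3, -0.8]
grip_width: 1.004
grip_force: 0.0
```

Run:
```python
from h import *
c=snap("wrist","w2"); s=ctrl.get_state(); print(s["time"],s["position"])
u,v=proj(c,[[.54,-.033,.032]])[0].astype(int); print(u,v)
a=cv2.resize(c["img"][max(v-70,0):v+70,max(0,u-100):u+100],None,fx=4,fy=4,interpolation=cv2.INTER_CUBIC); print(max(v-70,0),max(0,u-100))
cv2.imwrite("pics/c2.png",a)
# jar fit on w1 + top0
from scipy.optimize import differential_evolution
ims=[load("w1"),load("top0")]; K=6
def green(c): 
    b,g,r=[c["img"][...,i].astype(int) for i in range(3)]; return ((g>1.35*r)&(g>1.2*b)&(g>35))
gm=[green(c) for c in ims]
# restrict around jar
for m,c in zip(gm,ims):
    k=np.zeros_like(m); q=proj(c,[[.521,-.324,.1]])[0].astype(int); k[q[1]-70:q[1]+70,q[0]-70:q[0]+70]=1; m&=k; print(m.sum())
t=np.linspace(0,2*np.pi,48,endpoint=False); circ=np.c_[np.cos(t),np.sin(t)]
sq=np.array([[1,1],[-1,1],[-1,-1],[1,-1]])
def model(c,x,y,w):
    C,S=np.cos(w),np.sin(w); Rm=np.array([[C,S],[-S,C]])
    def L(xy,z): return np.c_[xy@Rm+[x,y],np.full(len(xy),z+.032)]
    body=np.r_[L(sq*.024,0),L(sq*.028,.009),L(sq*.028,.098),L(circ*.018,.113)]
    lid=np.r_[L(circ*.026,.113),L(circ*.026,.143)]
    m=np.zeros(c["img"].shape[:2],np.float32)
    for P,val in ((body,1),(lid,0)):
        h=cv2.convexHull(proj(c,P).astype(np.float32)); cv2.fillPoly(m,[np.round(h*16).astype(np.int32)],val,cv2.LINE_AA if 0 else 8,4)
    return m
def cost(p,which=(0,1)): return sum(np.abs(model(ims[i],*p)-gm[i]).sum()/gm[i].sum() for i in which)
for wh in [(0,),(1,),(0,1)]:
    r=differential_evolution(cost,[(.49,.56),(-.35,-.29),(-.8,.8)],args=(wh,),seed=1,popsize=20,maxiter=60); print(wh,r.x,r.fun)
```

```text
3.375 [ 0.72877798 -0.14908931  0.32761022]
168 146
76 68
1282
265
(0,) [ 0.5163393  -0.32931444  0.08556742] 0.15054602184087362
(1,) [ 0.51909983 -0.33065535  0.32110824] 0.12452830188679245
(0, 1) [ 0.51778033 -0.32948801  0.08517369] 0.4231301327524799
```

View pics/c2.png

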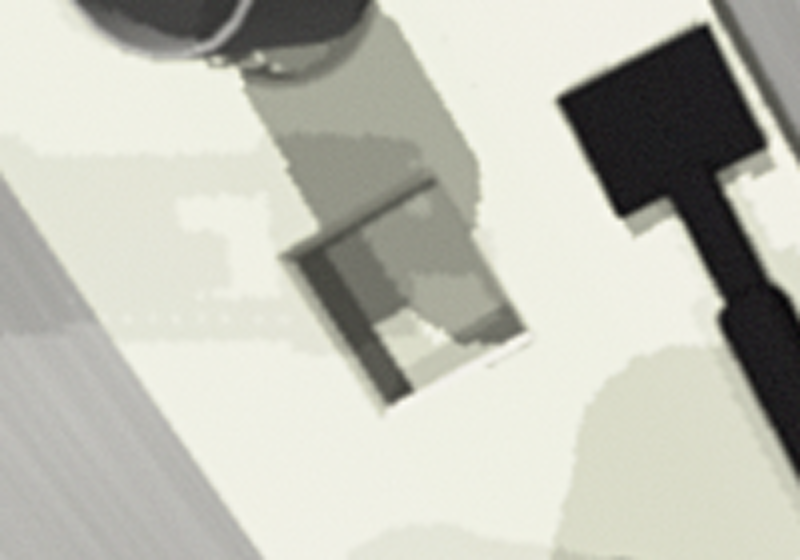

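The well's corners show in the crop at about (285,256), (435,180), (530,337) and (387,412). I'll compute the well pose from them, and plan a second jar view from another side because the two yaw fits disagree.

Run:
```python
from h import *
c=load("w2"); P=np.array([atz(c,68+(a+.5)/4-.5,76+(b+.5)/4-.5,.032) for a,b in [(285,256),(435,180),(530,337),(387,412)]]); print(P.round(4),P.mean(0))
for i in range(4):
    d=P[(i+1)%4]-P[i]; print(np.linalg.norm(d),np.arctan2(d[1],d[0])%(np.pi/2))
c=load("top0")
P=np.array([atz(c,305+u/4.6,185+v/4.6,.032) for u,v in [(68,100),(158,103),(155,192),(64,187)]]); print(P.mean(0))
plan([(.60,-.33,.33,None)],step=.058)
```

```text
[[ 0.5082 -0.0043  0.032 ]
 [ 0.5704 -0.0089  0.032 ]
 [ 0.5686 -0.0699  0.032 ]
 [ 0.507  -0.0676  0.032 ]] [ 0.53855299 -0.0376868   0.032     ]
0.06233978236718718 1.4971227968699246
0.06104246910028359 1.5406764567297349
0.06158438199526884 1.5323347526416877
0.06324688014882773 1.551719526585751
[ 0.53524786 -0.0370248   0.032     ]
-5.51 -0.66 -0.06 -0.001 0 0 -1; -5.51 -0.66 -0.06 -0.001 0 0 -1; -5.51 -0.66 -0.06 -0.001 0 0 -1; -5.51 -0.66 -0.06 -0.001 0 0 -1
```

jog_arm(rows="-5.5 -0.7 0 0 0 0 -1; -5.5 -0.7 0 0 0 0 -1; -5.5 -0.7 0 0 0 0 -1; -5.5 -0.7 0 0 0 0 -1; 0 0 0 0 0 0 -1")

```text
time: 4.0
position: [0.5899, -0.339, 0.3326]
tool_rot: [2.714, 1.578, -0.0]
ft_force: [0.2, -0.0, 0.6]
grip_width: 1.005
grip_force: 0.0
```

Run:
```python
from h import *
c=snap("wrist","w3"); s=ctrl.get_state(); print(s["time"],s["position"],s["tool_rot"])
o=[]
for t in ["w1","w3"]:
    c=load(t); u,v=proj(c,[[.518,-.33,.1]])[0].astype(int); v0,u0=max(0,v-45),u-45; print(t,u0,v0)
    o.append(cv2.resize(c["img"][v0:v0+90,u0:u0+90],(400,400),interpolation=cv2.INTER_CUBIC))
cv2.imwrite("pics/c3.png",np.hstack(o))
```

```text
4.05 [ 0.5927634  -0.33542735  0.3320876 ] [2.71148681 1.58548719 0.00293302]
w1 296 148
w3 226 137
```

View pics/c3.png

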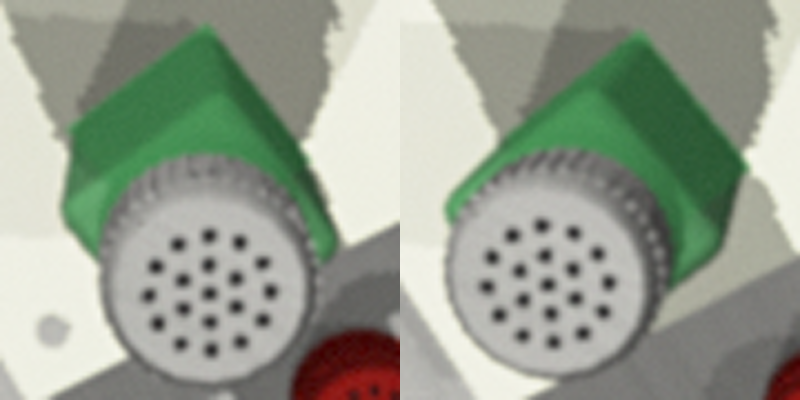

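The two crops show the jar clearly. Its shoulder corners are at about (68,205), (210,95), (330,240) on the left and (48,205), (200,92), (318,240) on the right.

Run:
```python
from h import *
from scipy.optimize import differential_evolution
k=90/400
for t,u0,v0,pts,low in [("w1",296,148,[(66,205),(210,95),(334,240)],[(72,130),(208,27)]),("w3",226,137,[(46,208),(200,90),(322,240)],[(238,34),(346,168)])]:
    c=load(t); P=[atz(c,u0+a*k-.4,v0+b*k-.4,.130)[:2] for a,b in pts]
    Q=[atz(c,u0+a*k-.4,v0+b*k-.4,.041)[:2] for a,b in low]
    an=lambda d:np.round(((np.arctan2(d[1],d[0])+np.pi/4)%(np.pi/2))-np.pi/4,3)
    print(t,an(P[1]-P[0]),an(P[2]-P[1]),np.linalg.norm(P[1]-P[0]),np.linalg.norm(P[2]-P[1]),(P[0]+P[2])/2,"low",an(Q[1]-Q[0]),np.linalg.norm(Q[1]-Q[0]))
    # lid: perforated top/skirt as bright ellipse
    a=(210,293) if t=="w1" else (546,283)
    print("lidtop",atz(c,u0+(a[0]%400)*k-.4,v0+a[1]*k-.4,.175))
ims=[load("w1"),load("w3")]
def green(c):
    b,g,r=[c["img"][...,i].astype(int) for i in range(3)]; return ((g>1.5*r)&(g>1.25*b)&(g>40))
gm=[]
for c in ims:
    m=green(c); k2=np.zeros_like(m); q=proj(c,[[.52,-.327,.1]])[0].astype(int); k2[max(0,q[1]-55):q[1]+55,q[0]-55:q[0]+55]=1; gm.append(m&k2)
t=np.linspace(0,2*np.pi,48,endpoint=False); circ=np.c_[np.cos(t),np.sin(t)]
sq=np.array([[1,1],[-1,1],[-1,-1],[1,-1]])
def model(c,x,y,w):
    C,S=np.cos(w),np.sin(w); Rm=np.array([[C,S],[-S,C]])
    L=lambda xy,z: np.c_[xy@Rm+[x,y],np.full(len(xy),z+.032)]
    m=np.zeros((400,640),np.uint8)
    for P,val in ((np.r_[L(sq*.024,0),L(sq*.028,.009),L(sq*.028,.098),L(circ*.018,.113)],1),(np.r_[L(circ*.026,.113),L(circ*.026,.143)],0)):
        cv2.fillPoly(m,[np.round(cv2.convexHull(proj(c,P).astype(np.float32))*16).astype(np.int32)],val,8,4)
    return m
cost=lambda p,wh:sum((model(ims[i],*p)!=gm[i]).sum()/gm[i].sum() for i in wh)
for wh in [(0,),(1,),(0,1)]:
    r=differential_evolution(cost,[(.49,.56),(-.35,-.29),(-.8,.8)],args=(wh,),seed=1,popsize=20,maxiter=60); print(wh,r.x,r.fun)
    print([ (w,round(min(cost((r.x[0]+a,r.x[1]+b,w),wh) for a in (-.002,0,.002) for b in (-.002,0,.002)),3)) for w in (0,.05,.1,.15,.2,.25,.3)])
```

```text
w1 0.153 0.189 0.04653657768944099 0.05035760023201383 [ 0.51854194 -0.32565585] low 0.142 0.05352815423721149
lidtop [ 0.51761387 -0.32783305  0.175     ]
w3 0.121 0.129 0.05120048073194448 0.049093364923945136 [ 0.51921719 -0.32721728] low 0.135 0.053457860102363565
lidtop [ 0.51760984 -0.32758487  0.175     ]
(0,) [ 0.51724204 -0.32903036  0.01013228] 0.17459016393442622
[(0, np.float64(0.189)), (0.05, np.float64(0.235)), (0.1, np.float64(0.221)), (0.15, np.float64(0.216)), (0.2, np.float64(0.231)), (0.25, np.float64(0.292)), (0.3, np.float64(0.321))]
(1,) [ 0.51593821 -0.32831749  0.24572554] 0.14238952536824878
[(0, np.float64(0.331)), (0.05, np.float64(0.28)), (0.1, np.float64(0.229)), (0.15, np.float64(0.211)), (0.2, np.float64(0.16)), (0.25, np.float64(0.166)), (0.3, np.float64(0.179))]
(0, 1) [ 0.51673862 -0.32905597  0.13012618] 0.3841123125217998
[(0, np.float64(0.545)), (0.05, np.float64(0.501)), (0.1, np.float64(0.462)), (0.15, np.float64(0.432)), (0.2, np.float64(0.446)), (0.25, np.float64(0.481)), (0.3, np.float64(0.544))]
```

Run:
```python
from h import *
s=ctrl.get_state(); print(s["position"])
plan([(.5176,-.3277,.21,-.513),(.5176,-.3277,.141,-.513)],step=.04)
```

```text
[ 0.5927634  -0.33542735  0.3320876 ]
-0.76 -1.74 3.05 0 -0 0 -1; -0.76 -1.74 3.05 0 -0 0 -1; -0.76 -1.73 3.05 0 -0 0 -1; -0.75 -1.73 3.05 0 -0 0 -1; -0 0 3.45 -0 -0 -0 -1
-0 0 3.45 -0 -0 -0 -1
```

jog_arm(rows="-0.76 -1.74 3.05 0 0 0 -1; -0.76 -1.74 3.05 0 0 0 -1; -0.76 -1.73 3.05 0 0 0 -1; -0.75 -1.73 3.05 0 0 0 -1; 0 0 0 0 0 0 -1")

```text
time: 4.68
position: [0.5189, -0.3231, 0.2067]
tool_rot: [-2.702, -1.593, 0.001]
ft_force: [0.3, 0.5, -0.2]
grip_width: 0.998
grip_force: 0.0
```

jog_arm(rows="0 0 0 0 0 0 -1; 0 0 0 0 0 0 -1")

```text
time: 4.92
position: [0.5223, -0.3257, 0.2103]
tool_rot: [2.704, 1.594, 0.003]
ft_force: [0.1, 0.4, 0.4]
grip_width: 0.998
grip_force: 0.0
```

Run:
```python
from h import *
s=ctrl.get_state(); print(s["time"],s["position"],s["tool_rot"],s["joint_positions"])
c=snap("wrist","w4"); u,v=proj(c,[[.5176,-.3277,.175]])[0]; print(u,v)
plan([(.5176,-.3277,.141,-.513)],step=.03)
m=R.from_rotvec(s["tool_rot"]).as_matrix(); print(m[:,2])
v0=int(min(max(v-90,0),220)); u0=int(u)-135
cv2.imwrite("pics/c4.png",cv2.resize(c["img"][v0:v0+180,u0:u0+270],(750,500),interpolation=cv2.INTER_CUBIC)); print(u0,v0)
```

```text
4.925 [ 0.52230258 -0.32571962  0.21026845] [2.70417099 1.59405312 0.00272768] [-0.10903302  0.30568723  0.76842728  1.58686686 -0.21747636  1.333994
  0.18134386]
321.4339030803937 227.6492153276896
-0.12 -0.1 2.3 0.001 -0 0.002 -1; -0.12 -0.1 2.3 0.001 -0 0.002 -1; -0.12 -0.1 2.3 0.001 -0 0.002 -1
[ 0.00279493 -0.00131904 -0.99999522]
186 137
```

View pics/c4.png

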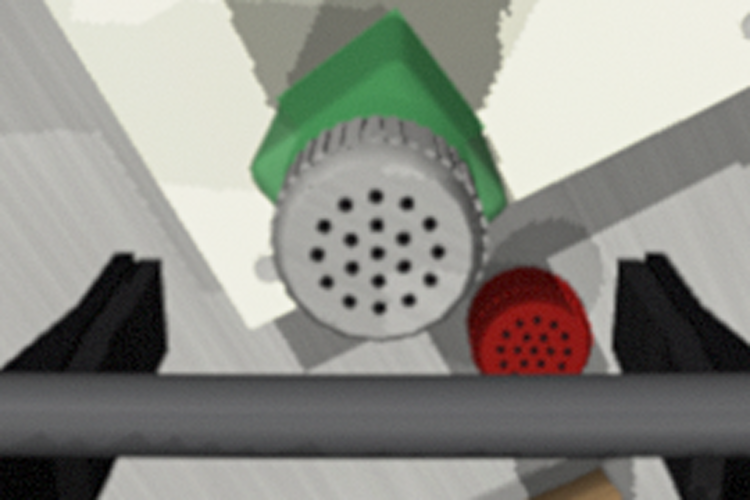

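The lid centre is at crop (376,243), which is (321,225) in the frame and within about 1.5 mm of the estimate. The fingers straddle it, so I'll descend and grip.

jog_arm(rows="-0.1 -0.1 2.3 0 0 0 -1; -0.1 -0.1 2.3 0 0 0 -1; -0.1 -0.1 2.3 0 0 0 -1; 0 0 0 0 0 0 -1; 0 0 0 0 0 0 -1")

```text
time: 5.6
position: [0.5173, -0.3274, 0.1408]
tool_rot: [2.706, 1.593, 0.001]
ft_force: [0.9, -0.4, -0.4]
grip_width: 0.996
grip_force: 0.0
```

jog_arm(rows="0 0 0 0 0 0 0.3; 0 0 0 0 0 0 1; 0 0 0 0 0 0 1; 0 0 0 0 0 0 1; 0 0 0 0 0 0 1", force=55)

```text
time: 6.22
position: [0.5173, -0.3276, 0.1407]
tool_rot: [2.705, 1.592, 0.002]
ft_force: [1.3, -0.4, 5.1]
grip_width: 0.584
grip_force: 61.8
```

Run:
```python
from h import *
s=ctrl.get_state(); print(s["time"],s["position"],s["tool_rot"],s["grip_width"],s["grip_force"],s["ft_force"])
```

```text
6.225 [ 0.51734989 -0.32761773  0.14072733] [2.70538734e+00 1.59210458e+00 2.16285549e-03] 0.584060197973431 61.76670627705936 [ 1.27791999 -0.42834972  5.10329883]
```

Run:
```python
from h import *
plan([(.5173,-.3276,.295,-.507),(.538,-.0375,.295,-.677),(.538,-.0375,.19,-.677)],step=.04,g=1)
```

```text
-0 0.01 -3.86 0.001 0 0 1; -0 0.01 -3.86 0.001 0 0 1; -0 0 -3.86 0.001 0 0 1; -0 0 -3.86 0.001 0 0 1; 3.3 -1.53 0 -0 0 0.021 1
3.26 -1.6 0 -0 0 0.021 1; 3.23 -1.67 0 -0 0 0.021 1; 3.19 -1.74 0 -0 0 0.021 1; 3.15 -1.81 0 -0 0 0.021 1; 3.11 -1.88 0 -0 0 0.021 1
3.07 -1.94 0 -0 0 0.021 1; 3.03 -2.01 0 -0 0 0.021 1; -0 0 3.5 -0 -0 0 1; -0 0 3.5 -0 -0 0 1; -0 0 3.5 -0 -0 0 1
```

jog_arm(rows="0 0 -2 0 0 0 1; 0 0 -3.5 0 0 0 1; 0 0 -3.5 0 0 0 1; 0 0 -3.5 0 0 0 1; 0 0 -3 0 0 0 1")

```text
time: 6.85
position: [0.5154, -0.3263, 0.2954]
tool_rot: [-2.706, -1.592, 0.001]
ft_force: [0.1, -0.5, -6.6]
grip_width: 0.582
grip_force: 59.3
```

jog_arm(rows="3.3 -1.53 0 0 0 0.021 1; 3.26 -1.6 0 0 0 0.021 1; 3.23 -1.67 0 0 0 0.021 1; 3.19 -1.74 0 0 0 0.021 1; 3.15 -1.81 0 0 0 0.021 1")

```text
time: 7.48
position: [0.528, -0.1443, 0.294]
tool_rot: [-2.787, -1.447, 0.003]
ft_force: [0.4, 1.1, -5.5]
grip_width: 0.586
grip_force: 59.0
```

jog_arm(rows="3.11 -1.88 0 0 0 0.021 1; 3.07 -1.94 0 0 0 0.021 1; 3.03 -2.01 0 0 0 0.021 1; 0 0 0 0 0 0 1; 0 0 0 0 0 0 1")

```text
time: 8.1
position: [0.5357, -0.0376, 0.294]
tool_rot: [2.832, 1.36, -0.004]
ft_force: [0.4, -0.8, -6.8]
grip_width: 0.589
grip_force: 58.8
```

Run:
```python
from h import *
s=ctrl.get_state(); print(s["time"],s["position"],s["tool_rot"],s["grip_force"],s["ft_force"],s["joint_positions"])
c=snap("wrist","w5"); t=snap("top","t5"); print(proj(c,[[.538,-.0375,.032]]))
cv2.imwrite("pics/c5.png",np.vstack([cv2.resize(c["img"][0:230,150:470],(640,460)), np.zeros((1,640,3),np.uint8)]))
plan([(.538,-.0375,.19,-.677)],step=.035,g=1)
```

```text
8.1 [ 0.53573927 -0.03762591  0.29404319] [ 2.83190462  1.36007914 -0.00437852] 58.80452140480047 [ 0.36076167 -0.76281678 -6.75761115] [-0.54330747  0.04866347  0.58931002  1.63639896 -0.02584587  1.46721265
 -0.62712438]
[[327.62263865 154.37556386]]
0.06 0.03 3.48 -0 0 -0 1; 0.06 0.03 3.48 -0 0 -0 1; 0.06 0.03 3.48 -0 0 -0 1
```

View pics/c5.png

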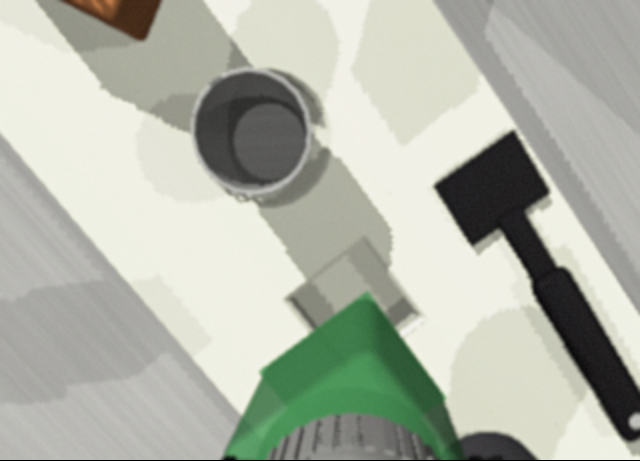

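Wrist view: the jar hangs with its corner at crop (367,293) and its edges running to (262,374) and (443,398). The well's corners are at (365,237), (290,298) and (418,313). I'll compare yaw and position.

Run:
```python
from h import *
c=load("w5"); an=lambda d:np.round(((np.arctan2(d[1],d[0])+np.pi/4)%(np.pi/2))-np.pi/4,3)
f=lambda p,z: atz(c,150+p[0]/2-.25,p[1]/2-.25,z)[:2]
B,A,C=[f(p,.194) for p in [(367,293),(262,374),(443,398)]]
print("jar",an(A-B),an(C-B),np.linalg.norm(A-B),np.linalg.norm(C-B),(A+C)/2,B)
Bw,Aw,Cw=[f(p,.032) for p in [(365,237),(290,298),(418,313)]]
print("well",an(Aw-Bw),an(Cw-Bw),np.linalg.norm(Aw-Bw),np.linalg.norm(Cw-Bw),(Aw+Cw)/2)
# shelf long edges in top image at z=.032: fit lines by white mask boundary
t=load("top0"); g=t["img"].min(2)
for rng in [(225,320),(390,435)]: pass
for name,vr,sgn in [("back",range(160,182),1),("front",range(256,236,-1),-1)]:
    P=[]
    for u in range(226,434,4):
        col=[int(g[v,u]) for v in vr]
        d=np.diff(col); i=int(np.argmax(d)); P.append(atz(t,u,list(vr)[i]+.5*sgn,.032))
    P=np.array(P); k=np.ones(len(P),bool)
    for _ in range(4):
        q=np.polyfit(P[k,1],P[k,0],1); k=np.abs(np.polyval(q,P[:,1])-P[:,0])<.003
    print(name,q,k.sum())
```

```text
jar -0.014 -0.046 0.05425210354662905 0.05397435374437396 [ 0.53521771 -0.03806062] [ 0.56358532 -0.01149393]
well 0.0 -0.054 0.061438401003333434 0.05924854181065236 [ 0.53875398 -0.034963  ]
back [0.02363691 0.68479198] 51
front [0.02164328 0.434199  ] 52
```

Run:
```python
from h import *
plan([(.5388,-.037,.15,-.675)],step=.035,g=1)
```

```text
0.06 0.03 2.89 -0 0 -0 1; 0.06 0.03 2.89 -0 0 -0 1; 0.05 0.02 2.89 -0 0 -0 1; 0.05 0.02 2.89 -0 0 -0 1; 0.05 0.02 2.89 -0 0 -0 1
```

jog_arm(rows="0.06 0.03 2.9 0 0 0 1; 0.06 0.03 2.9 0 0 0 1; 0.05 0.03 2.9 0 0 0 1; 0.05 0.02 2.9 0 0 0 1; 0.05 0.02 2.3 0 0 0 1")

```text
time: 8.82
position: [0.5387, -0.0368, 0.1544]
tool_rot: [-2.833, -1.357, 0.002]
ft_force: [0.4, -0.1, -6.5]
grip_width: 0.584
grip_force: 58.7
```

jog_arm(rows="0 0 0 0 0 0 1; 0 0 0 0 0 0 1")

```text
time: 9.07
position: [0.5402, -0.0362, 0.1567]
tool_rot: [2.832, 1.359, 0.002]
ft_force: [-0.0, 1.5, -5.7]
grip_width: 0.588
grip_force: 58.6
```

Run:
```python
from h import *
s=ctrl.get_state(); print(s["time"],s["position"],s["ft_force"])
plan([(.5388,-.037,.146,-.675)],step=.035,g=1)
c=snap("wrist","w6"); t=snap("scene","s6"); q=proj(t,[[.54,-.037,.06]])[0].astype(int); print(q)
a=cv2.resize(c["img"][60:240,200:460],(640,443),interpolation=cv2.INTER_CUBIC)
cv2.imwrite("pics/c6.png",a)
```

```text
9.075 [ 0.54016286 -0.03624214  0.15668249] [-0.04707772  1.46609975 -5.68374825]
-0.15 -0.06 1.07 0.001 -0.001 -0.001 1
[314 202]
```

View pics/c6.png

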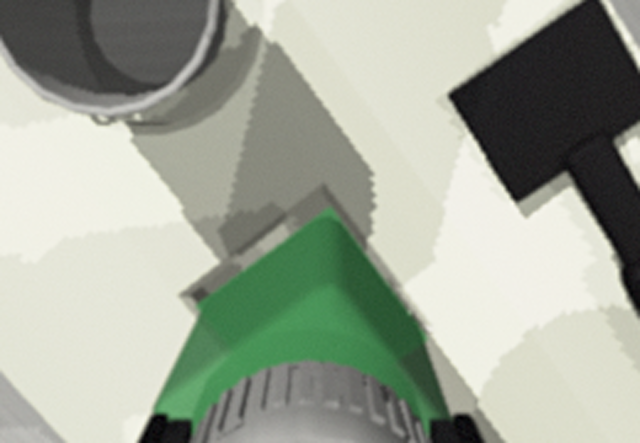

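The jar sits over the well with its edges parallel to the well's: well corner at (324,186), jar corner at (328,210). I'll lower it slowly.

jog_arm(rows="-0.12 -0.06 0.7 0 0 0 1; 0 0 0.6 0 0 0 1; 0 0 0.6 0 0 0 1; 0 0 0 0 0 0 1")

```text
time: 9.68
position: [0.5377, -0.036, 0.1358]
tool_rot: [-2.831, -1.36, 0.002]
ft_force: [-0.2, 0.1, -6.7]
grip_width: 0.582
grip_force: 58.7
```

jog_arm(rows="0 0 0.5 0 0 0 1; 0 0 0.5 0 0 0 1; 0 0 0 0 0 0 1")

```text
time: 10.05
position: [0.5378, -0.0361, 0.126]
tool_rot: [-2.831, -1.36, 0.002]
ft_force: [-0.6, 0.3, -7.1]
grip_width: 0.588
grip_force: 58.7
```

jog_arm(rows="0 0 0.4 0 0 0 1; 0 0 0.4 0 0 0 1; 0 0 0.2 0 0 0 1; 0 0 0 0 0 0 1")

```text
time: 10.55
position: [0.5381, -0.0361, 0.1164]
tool_rot: [-2.832, -1.36, 0.0]
ft_force: [0.5, 0.4, -6.2]
grip_width: 0.588
grip_force: 58.7
```

jog_arm(rows="0 0 0.1 0 0 0 1; 0 0 0.1 0 0 0 1; 0 0 0 0 0 0 1")

```text
time: 10.92
position: [0.5389, -0.0358, 0.1152]
tool_rot: [2.831, 1.361, 0.002]
ft_force: [-0.1, 0.6, -2.8]
grip_width: 0.581
grip_force: 59.2
```

jog_arm(rows="0 0 0.1 0 0 0 1; 0 0 0 0 0 0 1; 0 0 0 0 0 0 1; 0 0 0 0 0 0 1", force=60)

```text
time: 11.42
position: [0.5396, -0.0357, 0.1148]
tool_rot: [2.831, 1.361, 0.005]
ft_force: [2.2, 0.7, 6.2]
grip_width: 0.585
grip_force: 65.9
```

jog_arm(rows="0 0 0 0 0 -0.08 1; 0 0 0 0 0 -0.1 1; 0 0 0 0 0 -0.12 1; 0 0 0 0 0 0 1")

```text
time: 11.92
position: [0.5389, -0.0357, 0.1142]
tool_rot: [2.597, 1.767, 0.002]
ft_force: [0.4, 2.2, 5.1]
grip_width: 0.585
grip_force: 63.0
```

Run:
```python
from h import *
s=ctrl.get_state(); print(s["time"],s["position"],s["tool_rot"],s["ft_force"],s["torque"],s["joint_positions"],s["grip_force"])
```

```text
11.925 [ 0.53887807 -0.0357305   0.11420639] [2.59736245e+00 1.76691771e+00 2.43711089e-03] [0.37482905 2.24630007 5.08686596] [ 0.5672975   0.04184515 -0.11523582] [-0.48344343  0.18161717  0.55376514  1.87794776 -0.10714691  1.10963751
 -0.26544107] 63.0091541542229
```

jog_arm(rows="0 0 0 0 0 -0.15 1; 0 0 0 0 0 -0.15 1; 0 0 0 0 0 -0.15 1; 0 0 0 0 0 -0.15 1; 0 0 0 0 0 0 1")

```text
time: 12.55
position: [0.538, -0.0369, 0.1135]
tool_rot: [1.963, 2.453, -0.002]
ft_force: [-0.5, 0.3, 3.2]
grip_width: 0.581
grip_force: 60.0
```

Run:
```python
from h import *
s=ctrl.get_state(); print(s["time"],s["position"],s["tool_rot"],s["ft_force"],s["torque"],s["joint_positions"][6],s["joint_torque"][6])
c=snap("wrist","w7"); a=cv2.resize(c["img"][60:240,200:460],(640,443),interpolation=cv2.INTER_CUBIC); cv2.imwrite("pics/c7.png",a)
```

```text
12.55 [ 0.53798506 -0.03691022  0.113509  ] [ 1.96252411e+00  2.45303698e+00 -1.64290753e-03] [-0.53251088  0.34657714  3.21428309] [-0.07413478  0.20668946  0.03965782] 0.320904055298231 0.4678467381745577
```

View pics/c7.png

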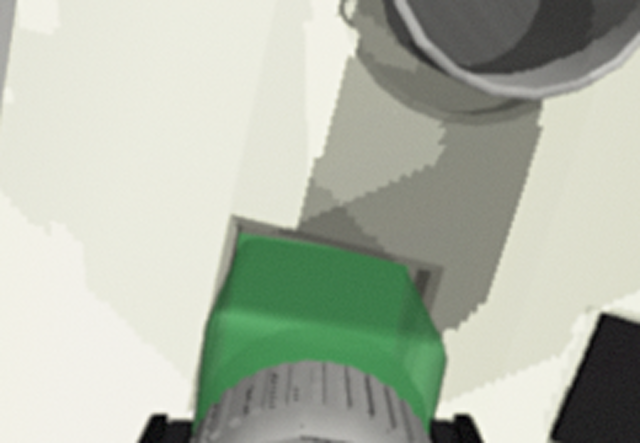

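The glass has stayed square in the well while the wrist turned 0.9 rad, so it is braced. I'll continue turning.

jog_arm(rows="0 0 0 0 0 -0.17 1; 0 0 0 0 0 -0.17 1; 0 0 0 0 0 -0.17 1; 0 0 0 0 0 -0.17 1; 0 0 0 0 0 -0.17 1")

```text
time: 13.22
position: [0.5379, -0.0354, 0.1146]
tool_rot: [-0.769, -3.045, -0.002]
ft_force: [-3.9, 2.6, 10.9]
grip_width: 0.586
grip_force: 66.3
```

jog_arm(rows="0 0 0 0 0 -0.15 1; 0 0 0 0 0 -0.15 1; 0 0 0 0 0 0 1")

```text
time: 13.6
position: [0.5382, -0.0365, 0.1136]
tool_rot: [0.314, 3.126, -0.001]
ft_force: [-0.9, 0.7, 3.5]
grip_width: 0.586
grip_force: 60.0
```

Run:
```python
from h import *
s=ctrl.get_state(); print(s["time"],s["position"],s["tool_rot"],s["ft_force"],s["torque"],s["joint_positions"][6],s["joint_torque"][6])
```

```text
13.6 [ 0.53823208 -0.03654251  0.11356429] [ 3.14160203e-01  3.12575765e+00 -7.05510796e-04] [-0.86888853  0.72904755  3.53732903] [-0.047594    0.08241147  0.03757051] 1.4502991935929823 0.48328807577490807
```

jog_arm(rows="0 0 0 0 0 -0.08 1; 0 0 0 0 0 -0.08 1; 0 0 0 0 0 0 1")

```text
time: 13.98
position: [0.5384, -0.0364, 0.1136]
tool_rot: [0.064, 3.141, -0.001]
ft_force: [0.5, -0.2, 2.8]
grip_width: 0.588
grip_force: 60.0
```

Run:
```python
from h import *
s=ctrl.get_state(); print(s["time"],s["position"],s["tool_rot"],s["ft_force"],s["torque"],s["joint_positions"][6],s["joint_torque"][6])
```

```text
13.975 [ 0.53837182 -0.03644516  0.11357314] [ 6.38904858e-02  3.14070216e+00 -5.76532307e-04] [ 0.53973374 -0.19581135  2.79456523] [-0.09921304  0.06518008  0.00909273] 1.6074389931743316 0.23441947996616364
```

jog_arm(rows="0 0 -0.2 0 0 0 1; 0 0 -0.2 0 0 0 1; 0 0 -0.2 0 0 0 1; 0 0 0 0 0 0 1")

```text
time: 14.48
position: [0.5383, -0.0361, 0.1196]
tool_rot: [0.057, 3.141, 0.0]
ft_force: [-0.6, -0.1, -0.5]
grip_width: 0.583
grip_force: 60.0
```

Only the lid's weight is on the wrist (0.5 N, against 6.5 N with the jar), so the thread has let go. I'll lift straight up.

jog_arm(rows="0 0 -0.4 0 0 0 1; 0 0 -0.5 0 0 0 1; 0 0 -0.5 0 0 0 1; 0 0 -0.5 0 0 0 1; 0 0 -0.5 0 0 0 1")

```text
time: 15.1
position: [0.5384, -0.0361, 0.144]
tool_rot: [0.056, 3.141, 0.0]
ft_force: [0.2, -0.7, -0.2]
grip_width: 0.583
grip_force: 60.0
```

jog_arm(rows="0 0 -0.6 0 0 0 1; 0 0 -0.6 0 0 0 1; 0 0 -0.5 0 0 0 1; 0 0 0 0 0 0 1; 0 0 0 0 0 0 1")

```text
time: 15.72
position: [0.5382, -0.0361, 0.1604]
tool_rot: [-0.056, -3.141, -0.0]
ft_force: [-0.3, 0.3, -0.9]
grip_width: 0.581
grip_force: 60.0
```

Run:
```python
from h import *
s=ctrl.get_state(); print(s["time"],s["position"],s["tool_rot"],s["ft_force"],s["grip_force"],s["qd"].round(3))
c=snap("wrist","w8"); t=snap("scene","s8"); q=proj(t,[[.538,-.037,.12]])[0].astype(int); print(q)
a=cv2.resize(c["img"][60:240,200:460],(600,415),interpolation=cv2.INTER_CUBIC); b=cv2.resize(t["img"][q[1]-50:q[1]+54,q[0]-25:q[0]+25],(200,415),interpolation=cv2.INTER_CUBIC)
cv2.imwrite("pics/c8.png",np.hstack([a,b]))
```

```text
15.725 [ 0.53818867 -0.03608038  0.1604323 ] [-5.62555813e-02 -3.14092408e+00 -6.94449254e-05] [-0.2894572   0.34255782 -0.91012211] 60.01692506356116 [ 0.004  0.002 -0.001  0.003 -0.001 -0.     0.002]
[314 191]
```

View pics/c8.png

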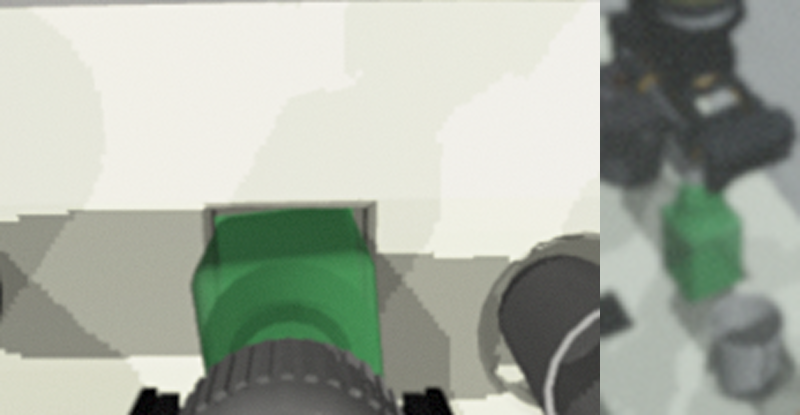

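The view shows the glass standing in the well with its neck bare, and the lid held level about 21 mm above the rim.

```bash
python3 -c "
from h import *
print(ticket.close_job())"
```

```text
the job is handed in; nothing more can be done
None
```

I handed the job in with the shaker standing in the square well, its lid unscrewed and held level about 21 mm above the open mouth; the hand-in returned no verdict.

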